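# Shut and lock the dust filter hatch in the pottery room

## Task

The white top panel of the pottery bench's dust filter has been left ajar. Push it fully shut with your fingertips, then set a fingertip in the slot of its orange dial fastener and turn it clockwise to its stop, so that the slot points at the two red marks and the panel is locked. Do not open the panel wider, and leave the jar, pot and brush where they are.

Things in the scene. Friction and masses are not known exactly. Their poses are not given: they have to be found in the camera images.
- unit: Bench dust filter, a fixed grey steel tub 280 mm (x) by 310 mm (y) by 90 mm high. Origin: centre of its underside, on the table. Its x axis points from the near (louvred) face to the far side, where the panel's hinge lies; z is up. Position and yaw vary.
- panel (a joint): Angle of the white top panel, rad: 0 fully shut (a hard stop, lying on the tub), growing as its near edge rises; starts 0.2 to 0.45. Panel 270 mm deep, 300 mm wide, 10 mm thick, 0.5 kg; shut, its upper face is 100 mm above the table. A stiff hinge keeps it wherever it is left; 2 to 4 N down near the near edge moves it.
- dial (a joint): Angle of the quarter-turn dial on the panel, rad: 0 unlocked, growing clockwise seen from above to a hard stop at 1.571, locked; starts 0 to 0.35. It stays where left; turning takes 0.1 N m (4 N at 28 mm from its axis). It locks only while the panel is shut: turned earlier, a steel tongue under the panel fouls the tub's edge.
- dial_slot (a point): Dial's axis, on the slot's floor. Orange dial, 100 mm across, tilts with the panel. One slot with a black floor, 36 mm wide, 15 mm deep, runs straight through its centre from rim to rim. A grey bezel, as high as the dial, inner radius 52, outer 57 mm, closes its ends. Site x along the slot, z along the axis. Panel shut: at unit x = -50 mm, y = 0, 103 mm high, dial top at 118 mm.
- push_mark (a point): Centre of a flat blue disc 44 mm across on the panel's upper face, a good place to push the panel shut: 200 mm from the hinge line, unit y = +105 mm. With the panel shut it is at unit x = -65 mm, 100 mm above the table.
- jar: Bystander: loose glass jar with white cap, 66 mm across, 85 mm high, on the table beside the filter (its +y side). Origin: centre of its underside.
- brush: Bystander: loose wooden brush lying on the table on the other side of the filter. Origin: on the table under its middle; x along its length.
- lock_mark (a point): One of two red bars (30 by 16 mm, flat on the panel) just outside the bezel, 68 mm to either side of the dial's axis along the unit's y; this one is on the +y side. At dial angle 0 the slot runs along the unit's x, at right angles to the line of the marks; locked, it points at both marks.
- hinge (a point): Middle of the panel's hinge line, at the level of the panel's underside: unit x = +135 mm, y = 0, 90 mm above the table. The line runs along the unit's y axis.
- glaze_pot: Bystander: loose small blue pot with a pale label, 54 mm across, 60 mm high, on the same side of the filter as the jar. Origin: centre of its underside.

How it is judged:
By the outcome, as a careful person would: the job done as asked, in the order asked, and still so for the second after the job is handed in, with the robot touching nothing.
It also fails if it takes over 56 s, if anything falls off the work surface, if the arm or the gripper's body presses on something with over 40 N, if the wrist force passes 120 N, or if a joint passes its speed limit or range.

## Robot

A 6-joint arm with a two-finger parallel gripper is mounted at the origin on the work surface. World frame = base frame: x ahead of the robot, y to its left, z up, the work surface at z = 0. Lengths are in m, angles in rad, forces in N, time in s.
With the tool pointing down it reaches from about 0.4 to 0.925 m from the base axis. Payload 12.5 kg.
Tool frame: the origin (TCP) lies on the centre line of the jaws, within the pads' length; the fingertips stand 17 mm ahead of it and the grasp point (between the pads) lies 2 mm behind it; z points along the fingers, y is the line along which they close (so a half turn about z gives the same grasp; the last joint's range is limited). The gripper opens to 95 mm and grips with 3 to 60 N. Pads are 20 mm wide; open, the fingers measure 119 mm over their backs; the gripper's body (75 mm by 180 mm) begins 59 mm behind the grasp point.
Start: joints at [-1.285, 0.491, 1.559, -0, 1.092, -0.106], TCP at [0.239, -0.578, 0.211] pointing down, gripper open.
Joint ranges: [-3.1, 3.1], [-0.84, 2.19], [0.05, 2.79], [-1.13, 4.28], [0.06, 2.93], [-2.69, 2.69]. Speed limits (rad/s): [2.22, 2.22, 2.79, 3.14, 3.14, 3.14].

## Interface

Orientations are given as a unit quaternion [x, y, z, w].
In Python, from cell import arm gives the robot as it stands.
- The arm moves only by the tool drive_tool, never from a script. Its argument "moves" is a list that holds one entry, the list of rows, each a list of 5 numbers: the opening in per cent of the stroke, from 0 (shut) to 100 (fully open), then the shift along the tool's x, y, z in units of 0.05 m (1.0 is 0.05 m), then the turn about the tool's z in units of 0.15 rad (1.0 is 0.15 rad). In form: [[[grip, x, y, z, roll], ...]]. A call has 1 to 12 rows; each row shifts and turns the commanded pose from where the row before left it, along the tool's axes as they then stand; what a row does not reach is not made up. A row lasts 1/8 s, in which the tool goes at most 62.5 mm and 10.7 degrees, less where a joint would pass 70% of its speed; a pose out of reach is approached as far as the arm can. A call with a number of a shift or a turn outside -1 to 1 is refused whole. A call with a gripper value outside its range is refused whole. The fingers move at their own pace and stop on an object; the grip force is fixed at half the most. Time passes only in rows, so rows that do not move let the fingers close. It gives the time, the measured TCP pose, the force, the opening and the grip force at its end, in the units of the state.
- arm.sense(): the state, without advancing time (a new reading comes with each control period).
- arm.read_camera(name): name is "side" or "top"; returns a dict with "img" (480x640x3 uint8, red, green, blue), "vertical_fov" (degrees; the focal length in pixels is half the picture's height over the tangent of half this angle, whatever the lens; pixels are square), "cx", "cy" (the principal point, pixels), "R" (3x3) and "t" (3): a world point X has camera coordinates R X + t. Camera axes: x right, y down, z forward; pixel columns grow to the right and rows downward; lengths in m; the calibration is good to about 2 mm. A picture is of the moment at which its call begins. There is no depth.
- arm.job_done(): hands the job in; it is judged then, once.
The state is a dict: "clock": time; "joint_positions": joint angles; "qvel": joint speeds; "joint_torque": joint torques, N m; "ee_pos": TCP position; "ee_rot": TCP orientation; "wrist_force": force on the tool from outside, world axes, zero at the start; "wrist_torque": the same for the moment, N m; "width": opening from 0.0 (shut) to 1.0 (fully open); "grasp_force": force on a finger pad.
Only numpy, scipy, OpenCV 4.12 (cv2) and the standard library are available. Lean on these libraries where they do the work, as an engineer would, in place of code of your own. Each camera call takes 0.05 s, during which the arm holds its last target. There are 200 camera calls.

## Working session

There is one attempt and no reset: what is moved stays moved. The work goes in short steps, Python scripts to look and compute and a tool call to move; the robot and the scene stay as the last step left them, time stands still between calls to the robot, and variables do not carry over. Pictures are saved under pics/ and viewed, at most 10 in all, crops included, and the job is handed in when it is done.

Besides the shell and the picture viewer there is one more tool, called after "Request:" as name(argument=value, ...), one argument or row to a line, values as JSON. drive_tool: Moves the arm, as the interface text tells. Shifts and turns lie within -1 to 1; 1 stands for 0.05 m of shift or 0.15 rad of turn. Its arguments: {"type":"object","properties":{"moves":{"type":"array","items":{"type":"array","items":{"type":"array","items":{"type":"number"}}}}},"required":["moves"]}

```bash
mkdir -p pics; ls; python3 - <<'E'
from cell import arm
import cv2
s=arm.sense(); print({k:s[k] for k in('clock','ee_pos','ee_rot','wrist_force','width')})
for n in('top','side'):
    c=arm.read_camera(n); cv2.imwrite(f'pics/{n}0.png',c['img'][...,::-1]); print(n,c['vertical_fov'],c['cx'],c['cy'],c['R'],c['t'])
E
```

```text
pics
{'clock': 0.0, 'ee_pos': array([ 0.23861189, -0.57738505,  0.21009523]), 'ee_rot': array([ 9.80868304e-01,  1.94671738e-01, -5.37478333e-05, -5.30446601e-04]), 'wrist_force': array([ 1.19694975,  0.05464326, -0.80052224]), 'width': 0.9979188376208965}
top 47.92509317144637 321.4646675659433 236.2682123472975 [[-0.00383056 -0.99976254  0.02145221]
 [-0.99591733  0.0018793  -0.09025044]
 [ 0.09018869 -0.02171034 -0.99568803]] [0.03592408 0.60324548 0.98363295]
side 42.8037679626059 312.1565090521382 247.35342337790044 [[-0.9798191  -0.19960761  0.01055125]
 [-0.16069093  0.75519533 -0.63549858]
 [ 0.1188821  -0.62436914 -0.77202994]] [0.57905626 0.12528331 1.25311014]
```

View pics/top0.png

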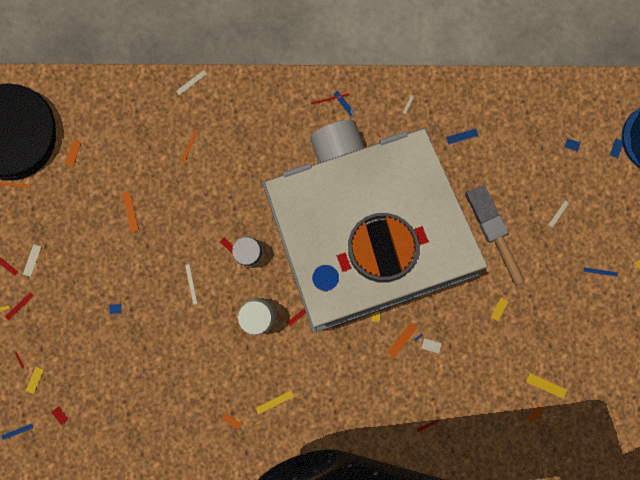

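View pics/side0.png

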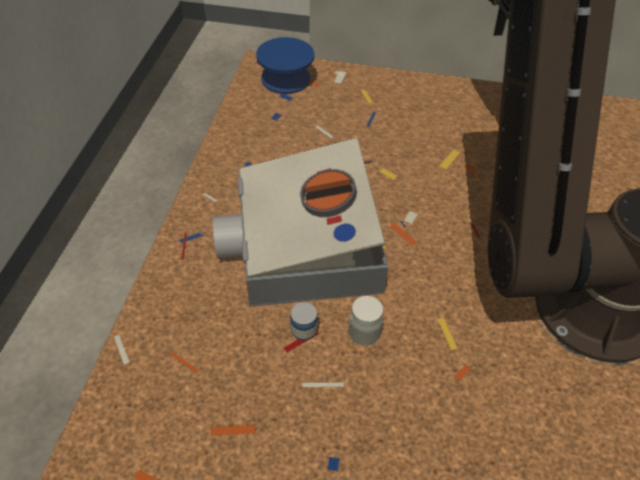

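The top view shows the raised panel, with the blue disc at (325,278), the dial at (383,247) and the red marks at (344,262) and (421,236). The side view shows the disc at (344,232) and the dial at (329,190). Next I triangulate these points.

```bash
cat > h.py <<'E'
from cell import arm
import cv2, numpy as np
def look(n,save=None):
    c=arm.read_camera(n)
    f=240/np.tan(np.radians(c['vertical_fov']/2))
    c['P']=np.array([[f,0,c['cx']],[0,f,c['cy']],[0,0,1]])@np.c_[c['R'],c['t']]
    c['hsv']=cv2.cvtColor(c['img'],cv2.COLOR_RGB2HSV)
    if save: cv2.imwrite(f'pics/{save}.png',c['img'][...,::-1])
    return c
HUE={'blue':(105,125,120,60),'orange':(4,14,190,120),'red':(174,183,170,90)}
def blobs(c,col,box,amin):
    h=c['hsv'].astype(int); lo,hi,s,v=HUE[col]; H=h[...,0]
    if hi>180: H=np.where(H<90,H+180,H)
    m=((H>=lo)&(H<=hi)&(h[...,1]>=s)&(h[...,2]>=v)).astype(np.uint8)
    x0,y0,x1,y1=box; k=np.zeros_like(m); k[y0:y1,x0:x1]=m[y0:y1,x0:x1]
    n,l,st,ce=cv2.connectedComponentsWithStats(k)
    return [(st[i,4],ce[i].round(1),l==i) for i in range(1,n) if st[i,4]>=amin]
def hullcent(bs):
    p=np.concatenate([np.argwhere(b[2])[:,::-1] for b in bs]).astype(np.float32)
    e=cv2.fitEllipse(cv2.convexHull(p)); return np.array(e[0]),e
def tri(a,pa,b,pb):
    X=cv2.triangulatePoints(a['P'],b['P'],np.array(pa,float).reshape(2,1),np.array(pb,float).reshape(2,1))[:,0]; X=X[:3]/X[3]
    r=[np.linalg.norm((lambda q:q[:2]/q[2])(c['P']@np.r_[X,1])-p) for c,p in((a,pa),(b,pb))]
    return X,np.round(r,1)
def plane(c,p,z):
    P=c['P']; A=np.c_[P[:,:2],-np.r_[p,1]]; s=np.linalg.solve(A,-(P[:,2]*z+P[:,3])); return np.r_[s[:2],z]
E
python3 - <<'E'
from h import *
t=look('top');s=look('side')
tb=(270,135,480,325);sb=(240,145,380,260)
for col in('blue','orange','red'):
    for n,c,b in(('t',t,tb),('s',s,sb)):
        print(col,n,[(x[0],x[1]) for x in blobs(c,col,b,15)])
print(t['hsv'][[278,235,262],[325,405,344]], s['hsv'][[232,180,220],[344,329,334]])
ot=hullcent(blobs(t,'orange',tb,60));os_=hullcent(blobs(s,'orange',sb,60));print(ot,os_)
print('dialtop',tri(t,ot[0],s,os_[0]))
E
```

```text
blue t [(np.int32(136), array([458.1, 137.6])), (np.int32(516), array([325.2, 277.4]))]
blue s [(np.int32(242), array([344. , 232.1]))]
orange t [(np.int32(778), array([401.3, 241. ])), (np.int32(769), array([364.2, 250.4]))]
orange s []
red t [(np.int32(135), array([420.9, 235. ])), (np.int32(149), array([343.6, 261.6])), (np.int32(85), array([296.4, 316.8]))]
red s [(np.int32(46), array([333.7, 219.6]))]
[[107 219 119]
 [ 12 224 162]
 [  3 253 144]] [[111 153 120]
 [ 10 178 166]
 [  2 183 148]]Traceback (most recent call last):
  File "<stdin>", line 8, in <module>
  File "h.py", line 19, in hullcent
    p=np.concatenate([np.argwhere(b[2])[:,::-1] for b in bs]).astype(np.float32)
      ~~~~~~~~~~~~~~^^^^^^^^^^^^^^^^^^^^^^^^^^^^^^^^^^^^^^^^^
ValueError: need at least one array to concatenate
```

```bash
sed -i "s/'orange':(4,14,190,120),'red':(174,183,170,90)/'orange':(6,15,145,120),'red':(174,184,150,90)/" h.py
python3 - <<'E'
from h import *
t=look('top');s=look('side')
tb=(270,135,480,300);sb=(240,145,380,260)
ob,osb=blobs(t,'orange',tb,60),blobs(s,'orange',sb,60)
print([(x[0],x[1]) for x in ob+osb],[(x[0],x[1]) for x in blobs(s,'red',sb,15)])
ot,os_=hullcent(ob),hullcent(osb);print(ot,os_)
D,r=tri(t,ot[0],s,os_[0]);print('dialtop',D,r)
B,r=tri(t,max(blobs(t,'blue',tb,200))[1] if 0 else (325.2,277.4),s,(344.,232.1));print('blue',B,r)
M,r=tri(t,(343.6,261.6),s,(333.7,219.6));print('mark',M,r)
# theta from blue height: z = 90 + 200 sin + 10 cos
from scipy.optimize import brentq
th=brentq(lambda q:.09+.2*np.sin(q)+.01*np.cos(q)-B[2],-.1,.8)
thd=brentq(lambda q:.09+.185*np.sin(q)+.028*np.cos(q)-D[2],-.1,.8)
print('theta',th,thd)
th=(th+thd)/2
zm=.09+.185*np.sin(th)+.01*np.cos(th)
M1,M2=plane(t,(343.6,261.6),zm),plane(t,(420.9,235),zm); v=M1-M2
print('marks',M1,M2,np.linalg.norm(v)); yaw=np.arctan2(-v[0],v[1]);print('yaw',yaw)
ex=np.array([np.cos(yaw),np.sin(yaw)]);ey=np.array([-ex[1],ex[0]])
ux=lambda a,b:.135-a*np.cos(th)+b*np.sin(th)
us=[B[:2]-ux(.2,.01)*ex-.105*ey, D[:2]-ux(.185,.028)*ex, (M1+M2)[:2]/2-ux(.185,.01)*ex]
print('unit',us)
U=np.mean(us,0)
print('hinge',U+.135*ex,'push shut',U-.065*ex+.105*ey,'dial shut',U-.05*ex)
# slot direction: gap line between orange blobs
c=[plane(t,b[1],D[2]) for b in ob]; d=c[0]-c[1]; a=np.arctan2(d[1],d[0]); print('perp-slot rel. unit y', (a-(yaw+np.pi/2)+np.pi/2)%np.pi-np.pi/2)
print('jar',plane(t,(257,315),.085),'pot',plane(t,(247,251),.06))
q=arm.sense();print(q['clock'],q['ee_pos'])
E
```

```text
[(np.int32(822), array([290.8, 152.3])), (np.int32(79), array([374.7, 138.8])), (np.int32(1352), array([460.8, 171.7])), (np.int32(753), array([280.4, 268.1])), (np.int32(780), array([401.3, 241. ])), (np.int32(770), array([364.2, 250.4])), (np.int32(259), array([457.4, 292.1])), (np.int32(386), array([326.3, 178.7])), (np.int32(406), array([328.1, 201. ]))] [(np.int32(60), array([333.8, 219.7]))]
(array([364.19732666, 216.49461365]), ((364.19732666015625, 216.49461364746094), (177.478759765625, 472.2726745605469), 89.91261291503906)) (array([327.29373169, 189.97277832]), ((327.2937316894531, 189.9727783203125), (35.63233184814453, 49.38036346435547), 72.3463363647461))
dialtop [ 0.59104707 -0.0296031   0.1957856 ] [17.8 11.4]
blue [0.52411781 0.03091227 0.14776603] [0.4 0.3]
mark [5.49839834e-01 3.90368717e-04 1.44740282e-01] [0.5 0.3]
theta 0.24266991865448423 0.45067670014242517
marks [0.54996028 0.00156905 0.1622627 ] [ 0.59285002 -0.12461537  0.1622627 ] 0.13327429604932692
yaw 0.3276464792243669
unit [array([ 0.60496825, -0.05250647]), array([ 0.61895922, -0.02011584]), array([ 0.60510782, -0.05006771])]
hinge [0.73749675 0.00254843] push shut [0.51434564 0.03759956] dial shut [ 0.56233831 -0.05698746]
perp-slot rel. unit y -0.16354030103279094
jar [0.46106586 0.14791923 0.085     ] pot [0.57397465 0.16908765 0.06      ]
0.3 [ 0.23867165 -0.57755621  0.21043333]
```

```bash
cat > m.py <<'E'
from h import *
from scipy.optimize import brentq
def meas(t,s):
    tb=(345,205,425,290);sb=(240,145,380,260)
    ob,osb=[sorted(blobs(c,'orange',b,100),key=lambda x:-x[0])[:2] for c,b in((t,tb),(s,sb))]
    ot,os_=hullcent(ob),hullcent(osb)
    D,r=tri(t,ot[0],s,os_[0]);print('dialtop',D,r,[b[0] for b in ob])
    bt,bs=[max(blobs(c,'blue',b,100),key=lambda x:x[0])[1] for c,b in((t,(290,220,360,310)),(s,sb))]
    B,r=tri(t,bt,s,bs);print('blue',B,r)
    th=brentq(lambda q:.09+.2*np.sin(q)+.01*np.cos(q)-B[2],-.2,.8)
    print('theta',th,brentq(lambda q:.09+.185*np.sin(q)+.028*np.cos(q)-D[2],-.2,.8))
    zm=.09+.185*np.sin(th)+.01*np.cos(th)
    rm=sorted([b[1] for b in blobs(t,'red',(325,215,440,280),60)],key=lambda p:p[0]);M1,M2=plane(t,rm[0],zm),plane(t,rm[-1],zm); v=M1-M2
    yaw=np.arctan2(-v[0],v[1]);print('marks',np.linalg.norm(v),'yaw',yaw)
    ex=np.array([np.cos(yaw),np.sin(yaw)]);ey=np.array([-ex[1],ex[0]])
    ux=lambda a,b:.135-a*np.cos(th)+b*np.sin(th)
    us=[B[:2]-ux(.2,.01)*ex-.105*ey, D[:2]-ux(.185,.028)*ex, (M1+M2)[:2]/2-ux(.185,.01)*ex]
    U=np.mean(us,0);print('unit',us,'push',U-.065*ex+.105*ey,'dial',U-.05*ex)
    c=[plane(t,b[1],D[2]) for b in ob]; d=c[0]-c[1]; a=np.arctan2(d[1],d[0])-yaw
    print('dial angle',-((a)%np.pi-np.pi/2))
E
python3 - <<'E'
from m import *
meas(look('top'),look('side'))
from scipy.spatial.transform import Rotation as R
print(R.from_quat(arm.sense()['ee_rot']).as_matrix().round(4))
E
```

```text
dialtop [ 0.57473276 -0.06264558  0.15983108] [0.4 0.2] [np.int32(776), np.int32(775)]
blue [0.52411781 0.03091227 0.14776603] [0.4 0.3]
theta 0.24266991865448498 0.23226054587820177
marks 0.1364578983446334 yaw 0.3253177727089844
unit [array([ 0.61143797, -0.05044668]), array([ 0.61059865, -0.05054796]), array([ 0.61251696, -0.05040559])] push [0.51636812 0.02825128] dial [ 0.5641404  -0.06644724]
dial angle 0.08207764859289957
[[ 0.9242  0.3818  0.    ]
 [ 0.3818 -0.9242  0.    ]
 [ 0.     -0.     -1.    ]]
```

Request:
drive_tool(
  moves=[
    [[0,0,0,-0.6,-1],[0,0,0,0,-1],[0,0,0,0,-1],[0,0,0,0,-1],[0,0,0,0,-1],[0,0,0,0,-1],[0,0,0,0,-1],[0,0,0,0,-1],[0,0,0,0,-1],[0,0,0,0,-0.5],[0,0,0,0,0],[0,0,0,0,0]],
  ],
)

```text
clock: 1.9
ee_pos: [0.2387, -0.5776, 0.2407]
ee_rot: [0.616, 0.788, -0.0, 0.0]
wrist_force: [0.1, -0.1, 0.0]
width: 0.0
grasp_force: 0.0
```

```bash
cat > go.py <<'E'
import sys,numpy as np
from cell import arm
from scipy.spatial.transform import Rotation as R
s=arm.sense();M=R.from_quat(s['ee_rot']).as_matrix()
print('t',s['clock'],'pos',s['ee_pos'].round(4),'yaw_y',np.arctan2(M[1,1],M[0,1]).round(4),'F',s['wrist_force'].round(1),'T',s['wrist_torque'].round(2),'w',round(float(s['width']),3))
if len(sys.argv)>3: print('units',(M.T@(np.array(list(map(float,sys.argv[1:4])))-s['ee_pos'])/.05).round(2))
E
python3 go.py .518 .029 .24
```

```text
t 1.9 pos [ 0.2387 -0.5776  0.2407] yaw_y 0.2443 F [ 0.1 -0.1  0. ] T [ 0.06 -0.15 -0.  ] w 0.0
units [1.042e+01 8.350e+00 1.000e-02]
```

Request:
drive_tool(
  moves=[
    [[0,0.85,0.7,0,0],[0,0.85,0.7,0,0],[0,0.85,0.7,0,0],[0,0.85,0.7,0,0],[0,0.85,0.7,0,0],[0,0.85,0.7,0,0],[0,0.85,0.7,0,0],[0,0.85,0.7,0,0],[0,0.85,0.7,0,0],[0,0.85,0.7,0,0],[0,0.85,0.7,0,0],[0,0.85,0.6,0,0]],
  ],
)

```text
clock: 3.4
ee_pos: [0.5177, 0.0199, 0.2408]
ee_rot: [0.615, 0.788, 0.0, 0.0]
wrist_force: [0.7, -0.6, 0.0]
width: 0.006
grasp_force: 0.0
```

```bash
python3 go.py .519 .029 .18
```

```text
t 3.4 pos [0.5177 0.0199 0.2408] yaw_y 0.2449 F [ 0.7 -0.6  0. ] T [-0.04 -0.15  0.04] w 0.006
units [0.17 0.07 1.22]
```

Request:
drive_tool(
  moves=[
    [[0,0.1,0.05,0.4,0],[0,0,0,0.4,0],[0,0,0,0.4,0],[0,0,0,0,0],[0,0,0,0.1,0],[0,0,0,0.1,0],[0,0,0,0.1,0],[0,0,0,0.1,0],[0,0,0,0.1,0],[0,0,0,0.1,0]],
  ],
)

```text
clock: 4.65
ee_pos: [0.5182, 0.0235, 0.1503]
ee_rot: [0.615, 0.789, -0.0, 0.0]
wrist_force: [-0.3, -0.1, 0.7]
width: 0.003
grasp_force: 0.0
```

```bash
python3 go.py .518 .029 .117
```

```text
t 4.65 pos [0.5182 0.0235 0.1503] yaw_y 0.246 F [-0.3 -0.1  0.7] T [-0.02 -0.16  0.01] w 0.003
units [0.11 0.02 0.67]
```

Request:
drive_tool(
  moves=[
    [[0,0.05,0,0.1,0],[0,0.05,0,0.1,0],[0,0,0,0.1,0],[0,0,0,0.1,0],[0,0,0,0.1,0]],
  ],
)

```text
clock: 5.28
ee_pos: [0.5169, 0.0284, 0.1252]
ee_rot: [0.615, 0.789, -0.0, -0.0]
wrist_force: [-1.3, -0.3, 1.3]
width: 0.003
grasp_force: 0.9
```

```bash
python3 go.py .518 .029 .117; python3 -c "
from h import *
look('side','side1')"
```

```text
t 5.275 pos [0.5169 0.0284 0.1252] yaw_y 0.2459 F [-1.3 -0.3  1.3] T [-0.05  0.06 -0.01] w 0.003
units [0.01 0.02 0.16]
```

View pics/side1.png

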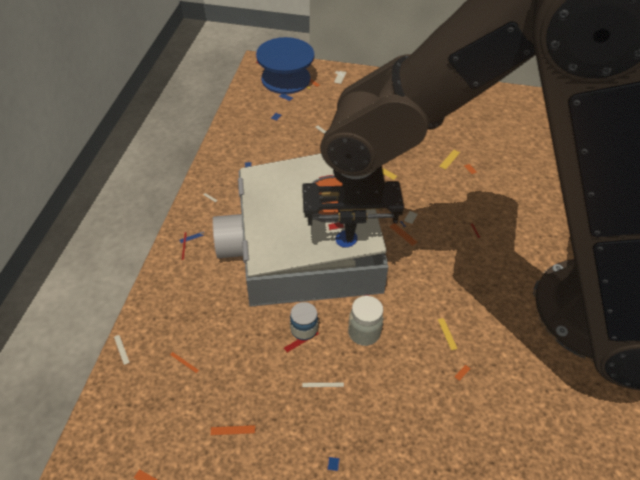

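The fingertips are on the blue disc at (346,240). The panel is coming down but isn't shut yet, so I keep pushing.

Request:
drive_tool(
  moves=[
    [[0,0,0,0.1,0],[0,0,0,0.1,0],[0,0,0,0.04,0],[0,0,0,0,0]],
  ],
)

```text
clock: 5.82
ee_pos: [0.517, 0.0284, 0.1134]
ee_rot: [0.615, 0.788, -0.0, -0.0]
wrist_force: [0.4, 0.8, -0.4]
width: 0.004
grasp_force: 0.0
```

Request:
drive_tool(
  moves=[
    [[0,0,0,0.05,0],[0,0,0,0,0]],
  ],
)

```text
clock: 6.08
ee_pos: [0.517, 0.0284, 0.111]
ee_rot: [0.615, 0.789, -0.0, 0.0]
wrist_force: [0.0, 1.0, 0.6]
width: 0.004
grasp_force: 0.0
```

Request:
drive_tool(
  moves=[
    [[0,0,0,0.05,0],[0,0,0,0,0]],
  ],
)

```text
clock: 6.32
ee_pos: [0.517, 0.0283, 0.1085]
ee_rot: [0.615, 0.789, -0.0, 0.0]
wrist_force: [0.1, 0.4, 0.9]
width: 0.005
grasp_force: 0.0
```

```bash
python3 go.py; python3 -c "
from h import *
c=look('side');cv2.imwrite('pics/c1.png',cv2.resize(c['img'][130:310,220:420,::-1],None,fx=3,fy=3))"
```

```text
t 6.325 pos [0.517  0.0283 0.1085] yaw_y 0.2459 F [0.1 0.4 0.9] T [ 0.   -0.09  0.02] w 0.005
```

View pics/c1.png

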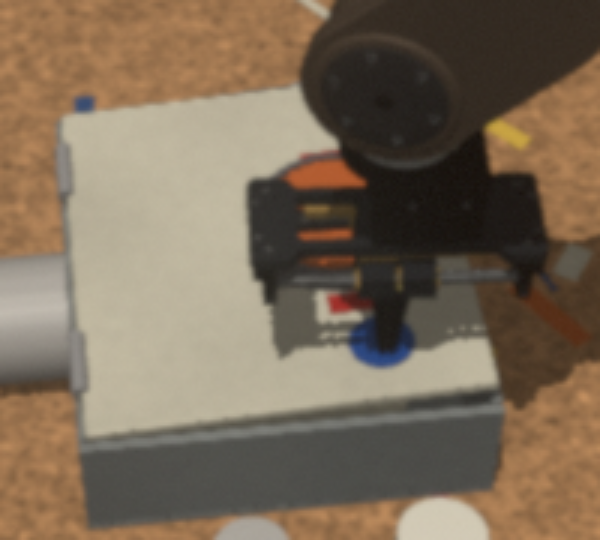

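The panel is slightly ajar with the fingers on the disc, so I push down a little more.

Request:
drive_tool(
  moves=[
    [[0,0,0,0.05,0],[0,0,0,0,0]],
  ],
)

```text
clock: 6.62
ee_pos: [0.517, 0.0284, 0.1059]
ee_rot: [0.615, 0.789, -0.0, -0.0]
wrist_force: [0.2, 0.4, 0.5]
width: 0.006
grasp_force: 0.0
```

Request:
drive_tool(
  moves=[
    [[0,0,0,0.05,0],[0,0,0,0,0]],
  ],
)

```text
clock: 6.88
ee_pos: [0.517, 0.0284, 0.1034]
ee_rot: [0.615, 0.789, -0.0, -0.0]
wrist_force: [-0.2, -0.0, -0.1]
width: 0.004
grasp_force: 0.0
```

Request:
drive_tool(
  moves=[
    [[0,0,0,0.04,0],[0,0,0,0,0]],
  ],
)

```text
clock: 7.12
ee_pos: [0.517, 0.0284, 0.1015]
ee_rot: [0.615, 0.789, -0.0, -0.0]
wrist_force: [-0.0, -0.1, -0.1]
width: 0.002
grasp_force: 0.0
```

```bash
python3 go.py; python3 -c "
from h import *
c=look('side');t=look('top');cv2.imwrite('pics/c2.png',np.hstack([cv2.resize(c['img'][130:330,230:410,::-1],None,fx=2.2,fy=2.2),cv2.resize(t['img'][130:330,260:440,::-1],None,fx=2.2,fy=2.2)]))"
```

```text
t 7.125 pos [0.517  0.0284 0.1015] yaw_y 0.246 F [-0.  -0.1 -0.1] T [ 0.   -0.14 -0.03] w 0.002
```

View pics/c2.png

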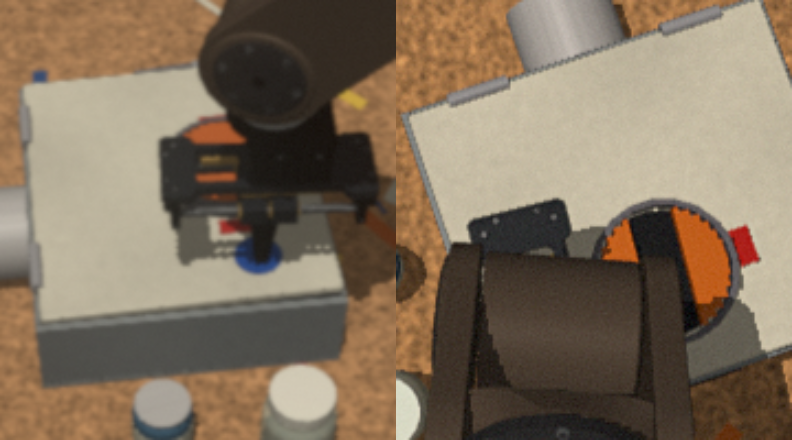

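The panel looks nearly flush now. I'll push until the stop shows in the wrist force.

Request:
drive_tool(
  moves=[
    [[0,0,0,0.03,0],[0,0,0,0,0]],
  ],
)

```text
clock: 7.48
ee_pos: [0.517, 0.0284, 0.1]
ee_rot: [0.615, 0.789, -0.0, 0.0]
wrist_force: [0.3, 0.3, -0.9]
width: 0.006
grasp_force: 0.0
```

Request:
drive_tool(
  moves=[
    [[0,0,0,0.03,0],[0,0,0,0,0]],
  ],
)

```text
clock: 7.72
ee_pos: [0.517, 0.0284, 0.0985]
ee_rot: [0.615, 0.789, -0.0, 0.0]
wrist_force: [-0.8, 0.1, -0.7]
width: 0.001
grasp_force: 0.0
```

```bash
python3 -c "
from h import *
c=look('side')
for z in(.08,.09,.1,.11,.12):
    q=c['P']@[.517,.0284,z,1];print(z,(q[:2]/q[2]).round(1))
for b in blobs(c,'blue',(300,200,400,270),10): print(b[0],b[1],np.argwhere(b[2]).min(0),np.argwhere(b[2]).max(0))
q=c['P']@[.5164,.0283,.1,1];print('shut disc',(q[:2]/q[2]).round(1))
cv2.imwrite('pics/c3.png',cv2.resize(c['img'][190:290,290:410,::-1],None,fx=6,fy=6,interpolation=cv2.INTER_CUBIC))"
```

```text
0.08 [345.7 253.7]
0.09 [346.  250.6]
0.1 [346.2 247.4]
0.11 [346.5 244.2]
0.12 [346.8 240.9]
121 [346.1 248.9] [241 338] [254 356]
shut disc [346.5 247.4]
```

View pics/c3.png

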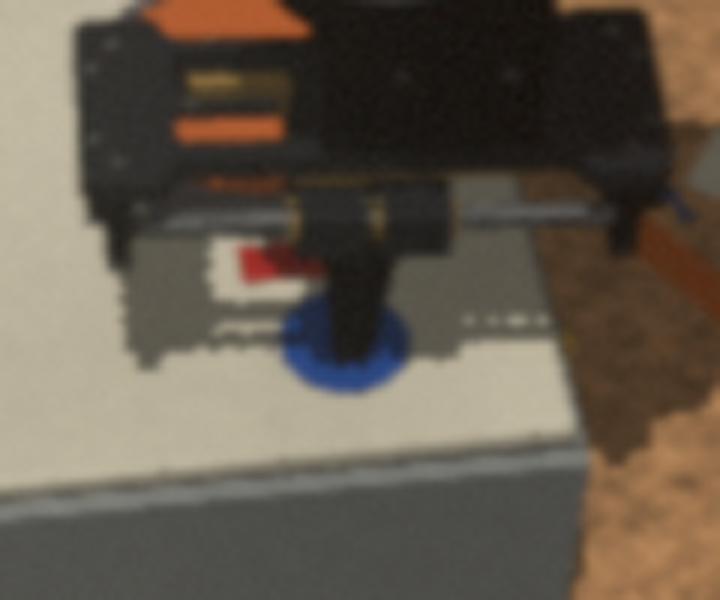

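Side view: the disc centre is near (347,248) and I predict (346.5,247.4) for a shut panel. That agrees to about 2 mm, but there's no stop force yet, so I press on in small steps.

Request:
drive_tool(
  moves=[
    [[0,0,0,0.04,0],[0,0,0,0,0]],
  ],
)

```text
clock: 8.02
ee_pos: [0.517, 0.0284, 0.0965]
ee_rot: [0.615, 0.789, -0.0, -0.0]
wrist_force: [0.0, -0.2, 0.1]
width: 0.006
grasp_force: 0.0
```

Request:
drive_tool(
  moves=[
    [[0,0,0,0.04,0],[0,0,0,0,0]],
  ],
)

```text
clock: 8.28
ee_pos: [0.5171, 0.0284, 0.0961]
ee_rot: [0.615, 0.789, 0.0, 0.001]
wrist_force: [-6.3, -0.8, 22.6]
width: 0.004
grasp_force: 11.2
```

```bash
python3 go.py
```

```text
t 8.275 pos [0.5171 0.0284 0.0961] yaw_y 0.2462 F [-6.3 -0.8 22.6] T [-0.06  1.12 -0.03] w 0.004
```

The hard stop is reached at 22 N, with TCP z 0.096. I lift off and re-measure.

Request:
drive_tool(
  moves=[
    [[0,0,0,-0.3,0],[0,0,0,-0.9,0],[0,0,0,-0.9,0],[59,-1,-0.5,-0.5,0],[59,-1,-1,0,0],[59,-1,-1,0,0],[59,-1,-1,0,0],[59,-1,-1,0,0],[59,-1,0,0,0],[59,0,0,0,0]],
  ],
)

```text
clock: 9.52
ee_pos: [0.3887, -0.2921, 0.2248]
ee_rot: [0.616, 0.787, -0.0, 0.001]
wrist_force: [0.0, 0.3, -0.4]
width: 0.583
grasp_force: 0.0
```

```bash
python3 go.py; python3 -c "
from m import *
t=look('top','top2');s=look('side','side2')
meas(t,s)"
```

```text
t 9.525 pos [ 0.3887 -0.2921  0.2248] yaw_y 0.2425 F [ 0.   0.3 -0.4] T [ 0.05 -0.09 -0.02] w 0.583
dialtop [ 0.56412977 -0.06594681  0.11753411] [0.4 0.3] [np.int32(742), np.int32(740)]
blue [0.51649236 0.02822036 0.10097688] [0.6 0.4]
theta 0.004885014074978135 -0.0025178357157377897
marks 0.13651145992948321 yaw 0.32601704142424803
unit [array([ 0.61164858, -0.05044752]), array([ 0.61136437, -0.0499777 ]), array([ 0.61282472, -0.05035296])] push [0.51674113 0.02839208] dial [ 0.56457962 -0.06627301]
dial angle 0.0852959533299491
```

View pics/side2.png

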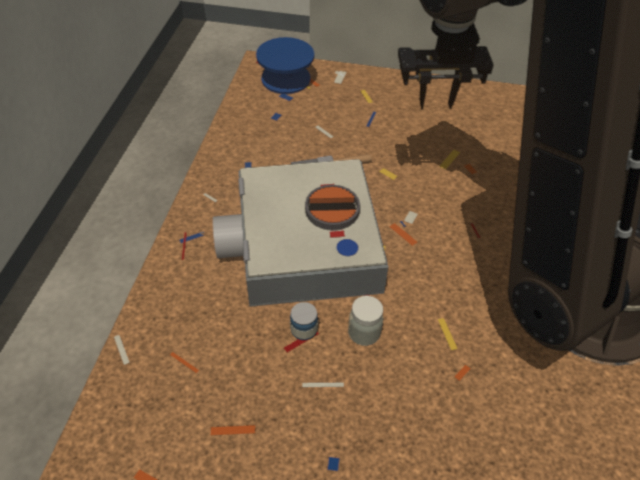

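The panel is shut: disc height 0.101, dial top 0.1175, and theta about 0. The dial is at 0.085 rad, and the jar and pot haven't moved. The fingertips sit at about (422,106) and (452,106), so I check their reach before the slot.

```bash
python3 - <<'E'
from h import *
c=look('side');s=arm.sense();p=s['ee_pos']
y=np.array([np.cos(.2425),np.sin(.2425),0])
for e in(0,.005,.01,.017,.025):
    print(e,[ (lambda q:(q[:2]/q[2]).round(1))(c['P']@np.r_[p+k*y-[0,0,e],1]) for k in(-.0335,.0335)])
cv2.imwrite('pics/c4.png',cv2.resize(c['img'][30:130,380:510,::-1],None,fx=5,fy=5,interpolation=cv2.INTER_CUBIC))
E
python3 go.py .5643 -.0662 .2248
```

```text
0 [array([448.9, 107.5]), array([417.7, 108. ])]
0.005 [array([448.4, 109.4]), array([417.4, 109.9])]
0.01 [array([448. , 111.2]), array([417. , 111.8])]
0.017 [array([447.4, 113.9]), array([416.6, 114.4])]
0.025 [array([446.8, 116.8]), array([416. , 117.4])]
t 9.675 pos [ 0.3885 -0.2886  0.2246] yaw_y 0.2461 F [-0.5  0.2 -0.4] T [ 0.03 -0.13  0.03] w 0.589
units [ 3.46  4.49 -0.  ]
```

View pics/c4.png

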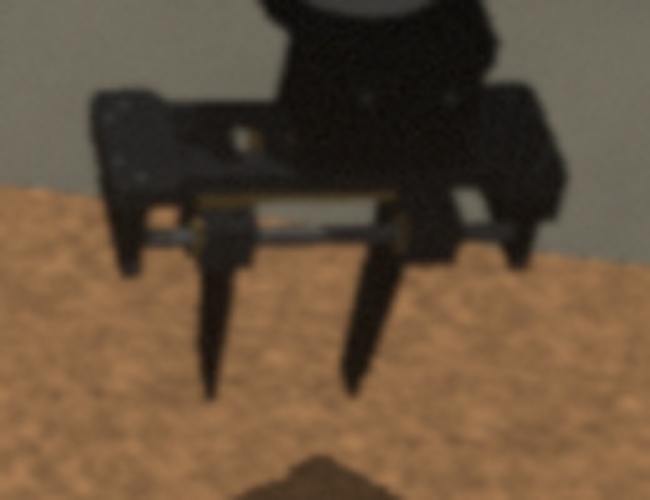

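Request:
drive_tool(
  moves=[
    [[59,0.7,0.9,0,0],[59,0.7,0.9,0,0],[59,0.7,0.9,0,0],[59,0.7,0.9,0,0],[59,0.65,0.95,0,0],[59,0,0,0.6,0],[59,0,0,0.6,0],[59,0,0,0.6,0],[59,0,0,0.1,0],[59,0,0,0,0],[59,0,0,0,0],[59,0,0,0,0]],
  ],
)

```text
clock: 11.18
ee_pos: [0.5676, -0.0665, 0.1306]
ee_rot: [0.615, 0.789, 0.0, 0.001]
wrist_force: [0.9, -1.1, 0.5]
width: 0.589
grasp_force: 0.0
```

```bash
python3 go.py .5683 -.0662 .12; python3 - <<'E'
from h import *
c=look('side')
cv2.imwrite('pics/c5.png',cv2.resize(c['img'][150:260,270:410,::-1],None,fx=5.4,fy=5.4,interpolation=cv2.INTER_CUBIC))
E
```

```text
t 11.175 pos [ 0.5676 -0.0665  0.1306] yaw_y 0.246 F [ 0.9 -1.1  0.5] T [ 0.04 -0.11 -0.03] w 0.589
units [0.   0.01 0.21]
```

View pics/c5.png

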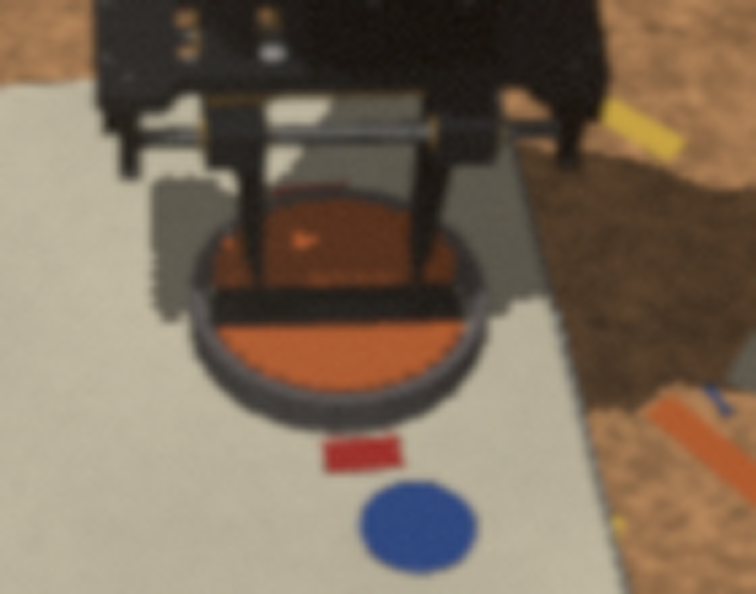

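The tips are at crop x 257 and 420, centred on the dial at x≈339, with bottoms at row ≈283 just above the slot. Next I check the sideways position numerically.

```bash
python3 - <<'E'
from h import *
c=look('side')
pr=lambda *X:(lambda q:((q[:2]/q[2]-[270,150])*5.4).round(0))(c['P']@np.r_[X,1])
a=.243; ey=np.array([-np.sin(a),np.cos(a)]);ex=np.array([np.cos(a),np.sin(a)])
D=np.array([.5643,-.0662])
for n,o,z in(('slot near top',.018,.118),('slot far top',-.018,.118),('slot far floor',-.018,.103)): print(n,pr(*(D+o*ey),z))
T=np.array([.5676,-.0665])-[.004,0]
for z in (.127,.118):
  for o in(-.01,0,.01): print('tip',z,o,[pr(*(T+o*ey+k*ex),z) for k in(-.031,.031)])
E
```

```text
slot near top [336. 325.]
slot far top [330. 257.]
slot far floor [329. 284.]
tip 0.127 -0.01 [array([415., 253.]), array([254., 257.])]
tip 0.127 0 [array([417., 272.]), array([255., 276.])]
tip 0.127 0.01 [array([419., 291.]), array([256., 295.])]
tip 0.118 -0.01 [array([414., 270.]), array([253., 273.])]
tip 0.118 0 [array([416., 288.]), array([255., 292.])]
tip 0.118 0.01 [array([418., 307.]), array([256., 311.])]
```

Request:
drive_tool(
  moves=[
    [[59,0.05,0,0.1,0],[59,0,0,0.1,0],[59,0,0,0,0],[59,0,0,0.06,0],[59,0,0,0,0]],
  ],
)

```text
clock: 11.9
ee_pos: [0.5667, -0.0641, 0.1164]
ee_rot: [0.615, 0.788, -0.0, -0.0]
wrist_force: [-0.2, -0.1, -0.3]
width: 0.59
grasp_force: 0.0
```

Request:
drive_tool(
  moves=[
    [[59,0,0,0.06,0],[59,0,0,0.06,0],[59,0,0,0,0]],
  ],
)

```text
clock: 12.28
ee_pos: [0.5666, -0.0641, 0.1103]
ee_rot: [0.615, 0.788, -0.0, -0.0]
wrist_force: [0.6, -0.7, 0.2]
width: 0.588
grasp_force: 0.0
```

```bash
python3 go.py; python3 - <<'E'
from h import *
c=look('side')
cv2.imwrite('pics/c6.png',cv2.resize(c['img'][150:260,270:410,::-1],None,fx=5.4,fy=5.4,interpolation=cv2.INTER_CUBIC))
E
```

```text
t 12.275 pos [ 0.5666 -0.0641  0.1103] yaw_y 0.2459 F [ 0.6 -0.7  0.2] T [-0.02 -0.11 -0.01] w 0.588
```

View pics/c6.png

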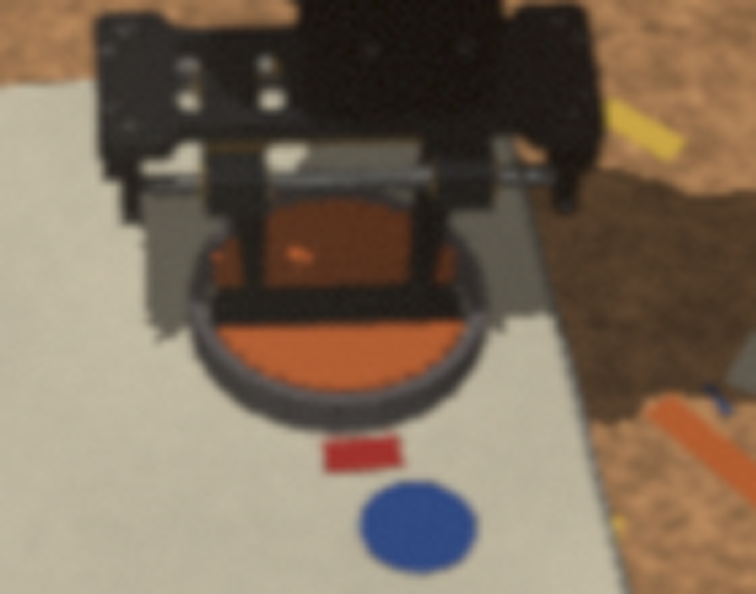

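The fingertips are in the slot with no contact force (tip z ≈0.106). Now I turn it clockwise.

Request:
drive_tool(
  moves=[
    [[59,0,0,0,0.5],[59,0,0,0,0.5],[59,0,0,0,0.5],[59,0,0,0,0.5],[59,0,0,0,0.5],[59,0,0,0,0.5]],
  ],
)

```text
clock: 13.08
ee_pos: [0.5669, -0.0646, 0.1108]
ee_rot: [0.776, 0.631, -0.0, 0.001]
wrist_force: [-0.1, -4.4, -0.2]
width: 0.587
grasp_force: 1.9
```

Request:
drive_tool(
  moves=[
    [[59,0,0,0,0.5],[59,0,0,0,0.5],[59,0,0,0,0.5],[59,0,0,0,0.5],[59,0,0,0,0.5],[59,0,0,0,0.5]],
  ],
)

```text
clock: 13.82
ee_pos: [0.5671, -0.065, 0.1108]
ee_rot: [0.897, 0.442, 0.0, 0.001]
wrist_force: [1.1, -7.0, -0.7]
width: 0.589
grasp_force: 2.9
```

```bash
python3 go.py
```

```text
t 13.825 pos [ 0.5671 -0.065   0.1108] yaw_y -0.656 F [ 1.1 -7.  -0.7] T [-1.33 -0.09  0.16] w 0.589
```

Request:
drive_tool(
  moves=[
    [[59,0,0,0,0.5],[59,0,0,0,0.5],[59,0,0,0,0.5],[59,0,0,0,0.5],[59,0,0,0,0.5],[59,0,0,0,0.5],[59,0,0,0,0.5],[59,0,0,0,0.5]],
  ],
)

```text
clock: 14.82
ee_pos: [0.5664, -0.0654, 0.1107]
ee_rot: [0.988, 0.157, -0.001, 0.001]
wrist_force: [-3.7, -9.5, 1.3]
width: 0.594
grasp_force: 3.9
```

Request:
drive_tool(
  moves=[
    [[59,0,0,0,0.3],[59,0,0,0,0.2],[59,0,0,0,0]],
  ],
)

```text
clock: 15.2
ee_pos: [0.5661, -0.0652, 0.1106]
ee_rot: [0.993, 0.121, -0.001, 0.001]
wrist_force: [-3.0, -8.0, -0.3]
width: 0.588
grasp_force: 3.4
```

```bash
python3 go.py
```

```text
t 15.2 pos [ 0.5661 -0.0652  0.1106] yaw_y -1.329 F [-3.  -8.  -0.3] T [-1.53  0.7   0.06] w 0.588
```

Request:
drive_tool(
  moves=[
    [[59,0,0,0,0.3],[59,0,0,0,0.3],[59,0,0,0,0]],
  ],
)

```text
clock: 15.58
ee_pos: [0.5661, -0.065, 0.1106]
ee_rot: [0.997, 0.076, -0.001, 0.001]
wrist_force: [-4.1, -6.1, 0.2]
width: 0.587
grasp_force: 2.8
```

Request:
drive_tool(
  moves=[
    [[59,0,0,0,0.3],[59,0,0,0,0.2],[59,0,0,0,0]],
  ],
)

```text
clock: 15.95
ee_pos: [0.5659, -0.065, 0.1106]
ee_rot: [0.999, 0.039, -0.001, 0.001]
wrist_force: [-4.2, -6.8, 1.1]
width: 0.592
grasp_force: 11.8
```

```bash
python3 go.py
```

```text
t 15.95 pos [ 0.5659 -0.065   0.1106] yaw_y -1.4924 F [-4.2 -6.8  1.1] T [-1.28  0.78  0.8 ] w 0.592
```

Request:
drive_tool(
  moves=[
    [[59,0,0,0,0.2],[59,0,0,0,0]],
  ],
)

```text
clock: 16.2
ee_pos: [0.566, -0.0649, 0.1106]
ee_rot: [1.0, 0.025, -0.001, 0.001]
wrist_force: [-3.6, -7.0, 0.3]
width: 0.59
grasp_force: 21.5
```

```bash
python3 go.py
```

```text
t 16.2 pos [ 0.566  -0.0649  0.1106] yaw_y -1.5207 F [-3.6 -7.   0.3] T [-1.15  0.82  1.52] w 0.59
```

It's at the hard stop: 1.5 N m, tool yaw consistent with the locked angle. I unwind a little, lift and check.

Request:
drive_tool(
  moves=[
    [[59,0,0,0,-0.5],[59,0,0,0,-0.6],[59,0,0,0,0],[59,0,0,-0.3,0],[59,0,0,-0.5,0],[59,0,0,-1,0],[59,0,0,-0.5,0],[59,0,1,0,0],[59,0,1,0,0],[59,0,1,0,0],[59,0,1,0,0],[59,0,1,0,0]],
  ],
)

```text
clock: 17.7
ee_pos: [0.6194, -0.3101, 0.227]
ee_rot: [0.994, 0.105, 0.0, 0.0]
wrist_force: [1.1, -0.1, 0.1]
width: 0.589
grasp_force: 0.0
```

Request:
drive_tool(
  moves=[
    [[59,-0.5,1,0,0],[59,-0.5,1,0,0],[59,0,0,0,0],[59,0,0,0,0]],
  ],
)

```text
clock: 18.2
ee_pos: [0.5914, -0.4164, 0.2264]
ee_rot: [0.994, 0.105, 0.0, 0.0]
wrist_force: [-0.2, 0.4, 0.6]
width: 0.59
grasp_force: 0.0
```

```bash
python3 go.py; python3 -c "
from m import *
t=look('top','top3');s=look('side','side3')
meas(t,s)
t0=cv2.imread('pics/top0.png').astype(int);t1=cv2.imread('pics/top3.png').astype(int)
d=np.abs(t0-t1).max(2)
for n,(x,y,r) in {'jar':(257,316,22),'pot':(248,251,18)}.items(): print(n,np.median(d[y-r:y+r,x-r:x+r]),(d[y-r:y+r,x-r:x+r]>40).mean())
print('brush',np.median(d[185:280,468:522]),(d[185:280,468:522]>40).mean())"
```

```text
t 18.2 pos [ 0.5914 -0.4164  0.2264] yaw_y -1.3602 F [-0.2  0.4  0.6] T [ 0.01  0.01 -0.04] w 0.59
dialtop [ 0.5641888  -0.06594815  0.11717629] [0.6 0.4] [np.int32(746), np.int32(738)]
blue [0.51638159 0.02821091 0.10100622] [0.6 0.4]
theta 0.005031729534160015 -0.004451006937123144
marks 0.13628309679466896 yaw 0.32522552595323473
unit [array([ 0.61147399, -0.05053278]), array([ 0.61143201, -0.05001779]), array([ 0.61274726, -0.05029833])] push [0.51674194 0.02844384] dial [ 0.56450549 -0.06625909]
dial angle 1.5692509430150094
jar 7.0 0.0
pot 6.0 0.0
brush 6.0 0.09161793372319688
```

```bash
python3 -c "
from cell import arm
print(arm.job_done())"
```

```text
the job is handed in; nothing more can be done
None
```

The panel is shut and the dial turned clockwise to its stop (measured 1.57 rad), with the arm clear of everything at 18.2 s. The jar and pot are unmoved; about 9% of the pixels around the brush changed, which I put down to the arm's shadow but did not confirm.

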